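# Straighten the leaning row of well plates under the code reader

### The job

Four well plates in the filing stand have slumped over, away from the backstop: push the row upright and press it gently but surely home against the backstop, feet too, so that the plates stand flat against one another, and square them sideways so that every plate's end is flush against the fence. Where the backstop is set differs from day to day, so feel for it: a light, definite press of about 6 N and never more than 15 N, for the plates crack; do not lean on the reader head above, leave the other things on the bench where they are, and let go with all four plates standing in line.

Things in the scene. Friction and masses are not known exactly. Their poses are not given: they have to be found in the camera images.
- stand: Aluminium filing stand fixed to the bench; x points from the posts' end to the backstop (roughly to the robot's right), y from the fence to the open side (roughly away from the robot), z up. Origin: centre of the underside of its base plate (260 along x, 210 along y, 6 thick: plates stand at z = 6). Fence wall on its -y side, +y side open.
- posts_mid (a point): Midpoint between the tops of two thin upright posts (12 diameter, 46 tall above the bench) on which the leaning row rests; they stand at y = +56 and -56 of the stand, 100 clear between them; x = -19 of the stand.
- reader: Grey code-reader head, a fixed block 54 along x, 126 along y, 60 high, over the row's final place. Origin: centre of its underside; axes as the stand. It covers stand x 26 to 80, y -104 to +22, z 132 to 192; carried by a column (36 x 20) outside the fence.
- backstop: Adjustable backstop on the stand: an upright steel sheet, 92 tall, spanning y -60 to +44 of the stand, square to x, clamped rigidly on two short rails. Origin: fixed point of the rails at x = 60, y = 0, z = 6 of the stand; axes as the stand. The sheet's flat near face is clamped 6 to 26 beyond this origin along x, differently each time and not reported: feel for it.
- fence_face (a point): Point on the fence's flat inner face (facing +y of the stand), at the level the plates stand on; axes as the stand. The fence is 60 tall and runs along x from 0 to 110 of the stand; this point is at x = 55, y = -70.
- plate1: White 24-well plate on its long edge (front one, on the posts): 14 thick (own x), 128 wide (own y), 86 tall (own z), 60 to 105 g. Origin: centre of its lower edge face. Starts leaning 22 degrees away from the backstop (to -x of the stand), flat on its neighbours, feet 15 apart, back foot 5 to 30 short of the backstop; fence-side edges 10 to 26 off the fence, unevenly. The row drags with 1 to 6 N.
- plate2: White 24-well plate on its long edge (second from the front): 14 thick (own x), 128 wide (own y), 86 tall (own z), 60 to 105 g. Origin: centre of its lower edge face. Starts leaning 22 degrees away from the backstop (to -x of the stand), flat on its neighbours, feet 15 apart, back foot 5 to 30 short of the backstop; fence-side edges 10 to 26 off the fence, unevenly. The row drags with 1 to 6 N.
- plate3: White 24-well plate on its long edge (third from the front): 14 thick (own x), 128 wide (own y), 86 tall (own z), 60 to 105 g. Origin: centre of its lower edge face. Starts leaning 22 degrees away from the backstop (to -x of the stand), flat on its neighbours, feet 15 apart, back foot 5 to 30 short of the backstop; fence-side edges 10 to 26 off the fence, unevenly. The row drags with 1 to 6 N.
- plate4: White 24-well plate on its long edge (back one): 14 thick (own x), 128 wide (own y), 86 tall (own z), 60 to 105 g. Origin: centre of its lower edge face. Starts leaning 22 degrees away from the backstop (to -x of the stand), flat on its neighbours, feet 15 apart, back foot 5 to 30 short of the backstop; fence-side edges 10 to 26 off the fence, unevenly. The row drags with 1 to 6 N.
- tipbox: Bystander (leave alone; sizes in mm): an orange-and-white pipette tip box, 85 x 122 x 80, standing past the stand's open far-left corner; origin at the centre of its underside.
- reagent: Bystander (leave alone; sizes in mm): an amber bottle, 60 diameter, 120 tall, behind the backstop; origin at the centre of its underside.
- jar: Bystander (leave alone; sizes in mm): a jar, 56 diameter, 70 tall, behind the backstop; origin at the centre of its underside.
- spatula: Bystander (leave alone; size in mm): a lab spatula lying near the robot beside the stand, 170 long.
- lid: Bystander (leave alone; sizes in mm): a loose white well-plate lid lying flat in front of the stand's open side, farther from the robot, 86 x 128 x 9; origin at the centre of its underside.
- beaker: Bystander (leave alone; sizes in mm): a glass beaker, 70 diameter, 90 tall, off the stand's corner behind the backstop; origin at the centre of its underside.
- tipbox2: Bystander (leave alone; sizes in mm): a blue tip box, 85 x 122 x 80, far right; origin at the centre of its underside.
There are look-alikes about, which are no part of the job. What is shaped like the plate3 but yellow is not meant. Leave any black look-alike of the plate1 alone.

How it is judged:
By the outcome, as a careful person would: the job done as asked, in the order asked, and still so for the second after the job is handed in, with the robot touching nothing.
It also fails if it takes over 51 s, if anything falls off the work surface, if the arm or the gripper's body presses on something with over 40 N, if the wrist force passes 120 N, or if a joint passes its speed limit or range.

### The arm

A 6-joint arm with a two-finger parallel gripper is mounted at the origin on the work surface. World frame = base frame: x ahead of the robot, y to its left, z up, the work surface at z = 0. Lengths are in m, angles in rad, forces in N, time in s.
With the tool pointing down it reaches from about 0.4 to 0.825 m from the base axis. Payload 7 kg.
Tool frame: the origin (TCP) lies at the very end of the fingers, on their centre line; the grasp point (between the pads) lies 19 mm behind it; z points along the fingers, y is the line along which they close (so a half turn about z gives the same grasp; the last joint's range is limited). The gripper opens to 88 mm and grips with 3 to 60 N. Pads are 19 mm wide; open, the fingers measure 130 mm over their backs; the gripper's body (78 mm by 193 mm) begins 47 mm behind the grasp point.
Start: joints at [1.569, 0.359, 0.012, 0, -1.224, -0.288], TCP at [0.193, 0.647, 0.227] pointing down, gripper open.
Joint ranges: [-3.07, 3.07], [-1.43, 2.12], [-1.02, 1.25], [-3.03, 1.67], [-3.05, -0], [-3.03, 3.03]. Speed limits (rad/s): [2.39, 2.39, 3.01, 3.14, 3.14, 3.14].

### API

Orientations are given as [roll, pitch, yaw] about the fixed x, y, z axes, in that order (R = Rz(yaw) Ry(pitch) Rx(roll)).
In Python, from station import arm gives the robot as it stands.
- The arm moves only by the tool step_arm, never from a script. Its argument "rows" is a list of rows, each a list of 5 numbers: the shift along the world's x, y, z in m, then the turn about the world's z in rad, then the finger opening in m, from 0 to 0.0876. In form: [[x, y, z, spin, gripper], ...]. A call has 1 to 20 rows; each row is the pose to reach, as a shift and turn from the pose commanded when the call began; what a row does not reach only later rows make up. A row lasts 1/10 s, in which the tool goes at most 50 mm and 8.59 degrees, less where a joint would pass 70% of its speed; a pose out of reach is approached as far as the arm can. A call with a gripper value outside its range is refused whole. The fingers move at their own pace and stop on an object; "newtons" is the grip in N (left out, the last holds). Time passes only in rows, so rows that repeat a pose let the fingers close. It gives the time, the measured TCP pose, the force, the opening and the grip force at its end, in the units of the state.
- arm.get_state(): the state, without advancing time (a new reading comes with each control period).
- arm.grab_frame(name): name is "side" or "top" or "wrist"; returns a dict with "color" (384x512x3 uint8, blue, green, red), "vfov" (degrees; the focal length in pixels is half the picture's height over the tangent of half this angle, whatever the lens; pixels are square), "cx", "cy" (the principal point, pixels), "k1" (the pictures are not rectified: a ray, as slopes to the right and down, at radius r is drawn at 1 + k1 r^2 times it, then the intrinsics apply), "rvec" (rotation vector, rad) and "tvec" (3), from world to camera coordinates, as OpenCV has them. Camera axes: x right, y down, z forward; pixel columns grow to the right and rows downward; lengths in m; the calibration is good to about 2 mm. A picture is of the moment at which its call begins. There is no depth.
- arm.job_done(): hands the job in; it is judged then, once.
The state is a dict: "t": time; "q": joint angles; "qd": joint speeds; "joint_efforts": joint torques, N m; "eef_pos": TCP position; "ee_rot": TCP orientation; "force": force on the tool from outside, world axes, zero at the start; "moment": the same for the moment, N m; "width": finger opening in m; "gripper_force": force on a finger pad.
Only numpy, scipy, OpenCV 4.12 (cv2) and the standard library are available. Lean on these libraries where they do the work, as an engineer would, in place of code of your own. Each camera call takes 0.05 s, during which the arm holds its last target. There are 200 camera calls.

## Working session

There is one attempt and no reset: what is moved stays moved. The work goes in short steps, Python scripts to look and compute and a tool call to move; the robot and the scene stay as the last step left them, time stands still between calls to the robot, and variables do not carry over. Pictures are saved under pics/ and viewed, at most 10 in all, crops included, and the job is handed in when it is done.

Besides the shell and the picture viewer there is one more tool, called after ">>>" as a command line: name --pt "numbers of a row" for each row, then --argument value for the rest. step_arm: Moves the arm, as the interface text tells. Its arguments: {"type":"object","properties":{"rows":{"type":"array"},"newtons":{"type":"number"}},"required":["rows"]}

```bash
mkdir -p pics; cat > h.py <<'E'
import numpy as np, cv2
from station import arm
def cam(f):
    H=f["color"].shape[0]; fl=H/2/np.tan(np.radians(f["vfov"])/2)
    R=cv2.Rodrigues(np.array(f["rvec"],float))[0]; t=np.array(f["tvec"],float)
    return fl,R,t
def ray(f,u,v):
    fl,R,t=cam(f); d=np.array([(u-f["cx"])/fl,(v-f["cy"])/fl]); s=d.copy()
    for _ in range(20): s=d/(1+f["k1"]*(s@s))
    return -R.T@t, R.T@np.array([s[0],s[1],1.])
def onz(f,u,v,z):
    o,d=ray(f,u,v); return o+d*(z-o[2])/d[2]
def proj(f,p):
    fl,R,t=cam(f); c=R@np.array(p,float)+t; s=c[:2]/c[2]; s=s*(1+f["k1"]*(s@s))
    return np.array([f["cx"],f["cy"]])+fl*s
E
python3 - <<'E'
from h import *
import pickle
F={n:arm.grab_frame(n) for n in("top","side","wrist")}
pickle.dump(F,open("f0.pkl","wb"))
for n in("top","side"):
    cv2.imwrite(f"pics/{n}0.png",cv2.resize(F[n]["color"],(800,600),interpolation=cv2.INTER_CUBIC))
    print(n,{k:v for k,v in F[n].items() if k!="color"}, ray(F[n],256,192))
print(arm.get_state())
E
```

```text
top {'vfov': 43.20263728626935, 'cx': 259.1881379998775, 'cy': 189.74774620563792, 'k1': -0.16351770032054022, 'rvec': array([ 2.19783058, -2.17021157,  0.04084978]), 'tvec': array([-0.00774207,  0.52879053,  1.39744464])} (array([ 0.45013837, -0.02764719,  1.42447954]), array([ 0.05101112,  0.02534768, -0.99840882]))
side {'vfov': 51.30375413437095, 'cx': 262.04962739174294, 'cy': 194.8823381921714, 'k1': -0.08360218676308467, 'rvec': array([ 0.71071033, -2.72889984,  0.95525812]), 'tvec': array([0.43484201, 0.28521344, 1.06755659])} (array([0.16634302, 0.59918639, 1.01164077]), array([ 0.3179906 , -0.54269995, -0.77758581]))
{'t': 0.15, 'q': array([ 1.56909802e+00,  3.59238747e-01,  1.12895576e-02, -2.15116433e-04,
       -1.22411973e+00, -2.88104184e-01]), 'qd': array([ 0.00036026, -0.00210692,  0.00183072,  0.00017645,  0.00080764,
        0.00011658]), 'joint_efforts': array([-1.27479743e-03, -5.83275139e+01,  2.93291599e+01,  7.00129196e+00,
        8.80656356e-03, -1.03784707e-04]), 'eef_pos': array([0.19282173, 0.6464961 , 0.22584325]), 'ee_rot': array([ 3.14031505e+00, -1.67698614e-04, -2.89875599e-01]), 'force': array([0.15041235, 0.16223417, 0.67710514]), 'moment': array([ 0.00342096, -0.00262287, -0.00180767]), 'gripper_force': 0.0, 'width': 0.08746703434867956}
```

View pics/top0.png

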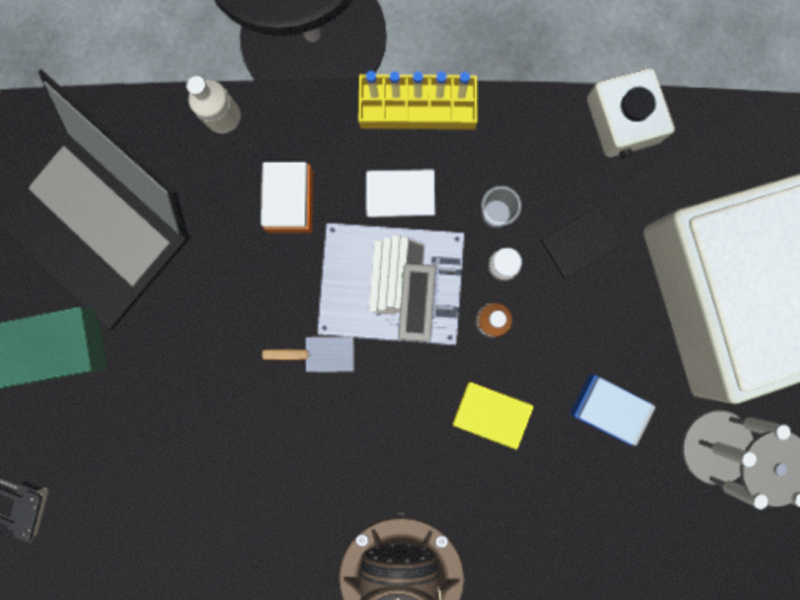

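View pics/side0.png

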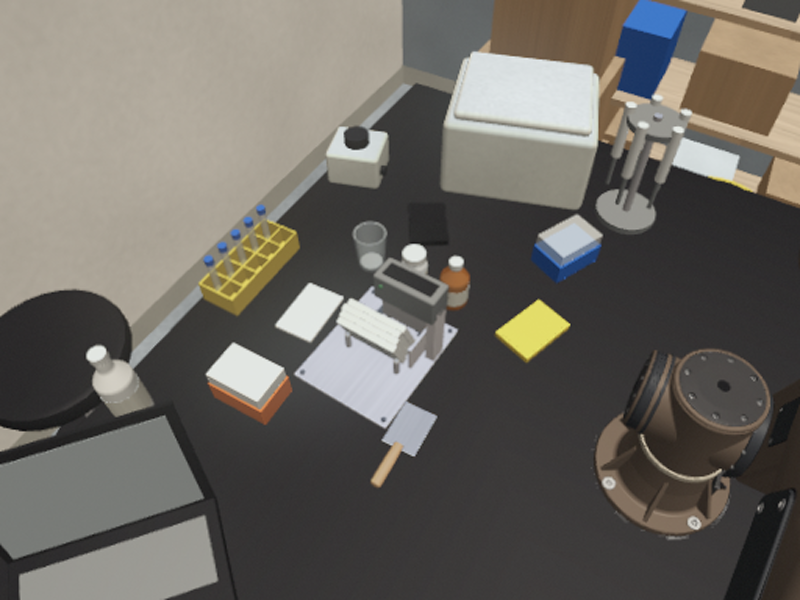

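The two views show the stand at about (390,285) in top/800 px and the white leaning row at (395,275), half under the grey reader (417,300). Possible confusions:
- the white lid at (400,192), lying flat outside the stand
- the yellow plate at (493,415)
- the black look-alike at (580,245)
- the white tip-box top at (287,195)

The row is the four white edges standing on the stand. I'll measure it and check one crop.

```bash
python3 - <<'E'
from h import *
import pickle
F=pickle.load(open("f0.pkl","rb")); f=F["top"]
px=np.array([(327,224),(464,233),(457,345),(318,334)])*.64-.2
g=cv2.cvtColor(f["color"],cv2.COLOR_BGR2GRAY)
# refine by fitting a rectangle to the bright blob around the stand
m=(g>95).astype(np.uint8); n,l,st,c=cv2.connectedComponentsWithStats(m)
i=l[int(160),int(222)]; print(st[i])
cn=max(cv2.findContours((l==i).astype(np.uint8),0,2)[0],key=cv2.contourArea)
print(cv2.approxPolyDP(cn,6,True).reshape(-1,2)/.64)
C=np.array([onz(f,u,v,.006)[:2] for u,v in px]); print(C, [np.linalg.norm(C[i]-C[i-1]) for i in range(4)])
crop=f["color"][132:228,195:305]
cv2.imwrite("pics/crop_top.png",cv2.resize(crop,(687,600),interpolation=cv2.INTER_CUBIC))
E
```

```text
[ 168  143  129   95 6726]
[[262.5    357.8125]
 [351.5625 370.3125]
 [354.6875 335.9375]
 [454.6875 343.75  ]
 [456.25   312.5   ]
 [434.375  312.5   ]
 [457.8125 306.25  ]
 [462.5    232.8125]
 [326.5625 223.4375]
 [318.75   334.375 ]]
[[ 0.66571023  0.14934002]
 [ 0.65115353 -0.11001885]
 [ 0.44027002 -0.09872995]
 [ 0.45732692  0.162232  ]] [np.float64(0.20878172233605213), np.float64(0.2597670561947855), np.float64(0.21118545623380228), np.float64(0.2615187845810696)]
```

View pics/crop_top.png

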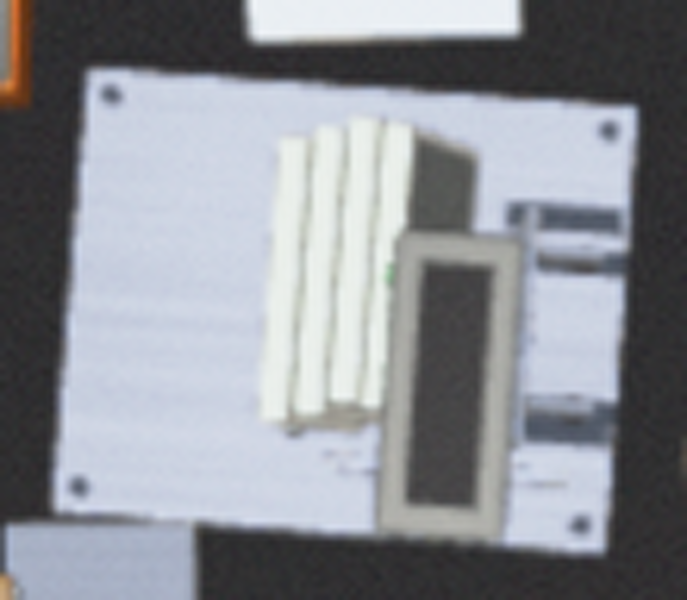

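```bash
cat >> h.py <<'E'
import pickle
def stand():
    F=pickle.load(open("f0.pkl","rb")); f=F["top"]
    px=np.array([(88,69),(638,106),(606,553),(53,514)])/6.25+[195,132]-.5
    C=np.array([onz(f,u,v,.006)[:2] for u,v in px])
    o=C.mean(0); ex=(C[1]-C[0]+C[2]-C[3]); ey=(C[0]-C[3]+C[1]-C[2])
    a=np.arctan2(ex[1],ex[0]); b=np.arctan2(ey[1],ey[0])-np.pi/2
    return o,(a*.55+b*.45),a,b
def S():
    o,a,_,_=stand(); return o,np.array([[np.cos(a),np.sin(a)],[-np.sin(a),np.cos(a)]])  # rows ex,ey
def to_s(p): o,M=S(); return M@(np.array(p)[:2]-o)*1000
def to_w(s): o,M=S(); return o+M.T@np.array(s,float)/1000
E
python3 - <<'E'
from h import *
o,a,b,c=stand(); print(o,a,b,c,"yaw",a+np.pi/2)
f=pickle.load(open("f0.pkl","rb"))["top"]
P=lambda u,v,z: to_s(onz(f,u/6.25+194.5,v/6.25+131.5,z)).round(1)
for u,v in [(280,138),(308,138),(316,125),(342,125),(350,118),(380,118),(385,122),(413,125),(262,420),(285,420),(298,415),(325,415),(332,402),(357,402)]: print((u,v),P(u,v,.088))
print("reader",[P(u,v,.192) for u,v in [(400,233),(523,238),(503,540),(378,532)]])
print("backstop?",P(530,205,.098),P(513,450,.098))
st=arm.get_state(); print(to_s(st["eef_pos"]),"goal world straddle",[to_w(s) for s in [(0,66),(20,66),(60,70)]])
F=pickle.load(open("f0.pkl","rb"))
c=F["side"]["color"][150:290,185:300]; cv2.imwrite("pics/crop_side.png",cv2.resize(c,(493,600),interpolation=cv2.INTER_CUBIC))
E
```

```text
[0.5547258  0.02707611] -1.6294899182325704 -1.6280019181184608 -1.631308585038704 yaw -0.05869359143767383
(280, 138) [-31.1  68.3]
(308, 138) [-18.7  69.1]
(316, 125) [-15.6  75.2]
(342, 125) [-4. 76.]
(350, 118) [-0.7 79.3]
(380, 118) [12.6 80.3]
(385, 122) [14.9 78.6]
(413, 125) [27.4 78.2]
(262, 420) [-29.7 -57.3]
(285, 420) [-19.6 -56.6]
(298, 415) [-14. -54.]
(325, 415) [ -2.1 -53.1]
(332, 402) [  0.6 -47.2]
(357, 402) [ 11.6 -46.4]
reader [array([27.9, 19.5]), array([78.2, 21. ]), array([  78.6, -102.4]), array([  27.8, -102.8])]
backstop? [81.6 45. ] [ 81.6 -62.9]
[-597.12410668 -397.61599093] goal world straddle [array([0.62061215, 0.02320456]), array([0.61943895, 0.003239  ]), array([ 0.62108567, -0.03692676])]
```

View pics/crop_side.png

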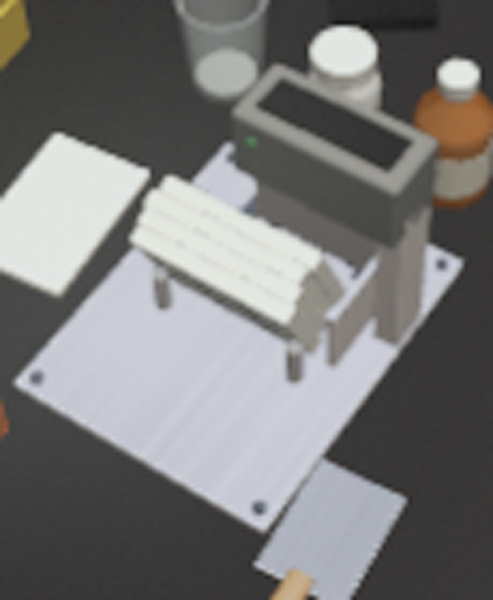

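>>> step_arm --pt "0.428 -0.628 0.0 0.231 0.0876" --pt "0.428 -0.628 0.0 0.231 0.0876" --pt "0.428 -0.628 0.0 0.231 0.0876" --pt "0.428 -0.628 0.0 0.231 0.0876" --pt "0.428 -0.628 0.0 0.231 0.0876" --pt "0.428 -0.628 0.0 0.231 0.0876" --pt "0.428 -0.628 0.0 0.231 0.0876" --pt "0.428 -0.628 0.0 0.231 0.0876" --pt "0.428 -0.628 0.0 0.231 0.0876" --pt "0.428 -0.628 0.0 0.231 0.0876" --pt "0.428 -0.628 0.0 0.231 0.0876" --pt "0.428 -0.628 0.0 0.231 0.0876" --pt "0.428 -0.628 0.0 0.231 0.0876" --pt "0.428 -0.628 0.0 0.231 0.0876" --pt "0.428 -0.628 0.0 0.231 0.0876" --pt "0.428 -0.628 0.0 0.231 0.0876" --pt "0.428 -0.628 0.0 0.231 0.0876" --pt "0.428 -0.628 0.0 0.231 0.0876" --pt "0.428 -0.628 0.0 0.231 0.0876"

```text
t: 2.05
eef_pos: [0.6204, 0.0198, 0.2267]
ee_rot: [-3.141, 0.0, -0.058]
force: [0.2, 0.8, -0.3]
width: 0.0875
gripper_force: 0.0
```

>>> step_arm --pt "0.002 0 -0.05 0 0.0876" --pt "0.002 0 -0.095 0 0.0876" --pt "0.002 0 -0.095 0 0.0876"

```text
t: 2.35
eef_pos: [0.6182, 0.0193, 0.126]
ee_rot: [3.139, 0.01, -0.058]
force: [-0.9, 0.1, 0.1]
width: 0.0878
gripper_force: 0.0
```

```bash
cat > look.py <<'E'
import sys
from h import *
n,k=sys.argv[1],sys.argv[2]
f=arm.grab_frame(n); pickle.dump(f,open(f"pics/{k}.pkl","wb"))
c=f["color"]
if len(sys.argv)>3:
    x0,y0,x1,y1=map(int,sys.argv[3:7]); c=c[y0:y1,x0:x1]
s=min(800/c.shape[1],600/c.shape[0]); cv2.imwrite(f"pics/{k}.png",cv2.resize(c,None,fx=s,fy=s,interpolation=cv2.INTER_CUBIC)); print(s)
st=arm.get_state(); p=st["eef_pos"]; print(st["t"],to_s(p),p[2],"F stand",S()[1]@st["force"][:2],st["force"][2])
E
python3 look.py wrist w1
```

```text
1.5625
2.4 [ 3.79607623 66.39428185] 0.12978189235683157 F stand [-0.33995388  0.22612232] 1.941561918232166
```

View pics/w1.png

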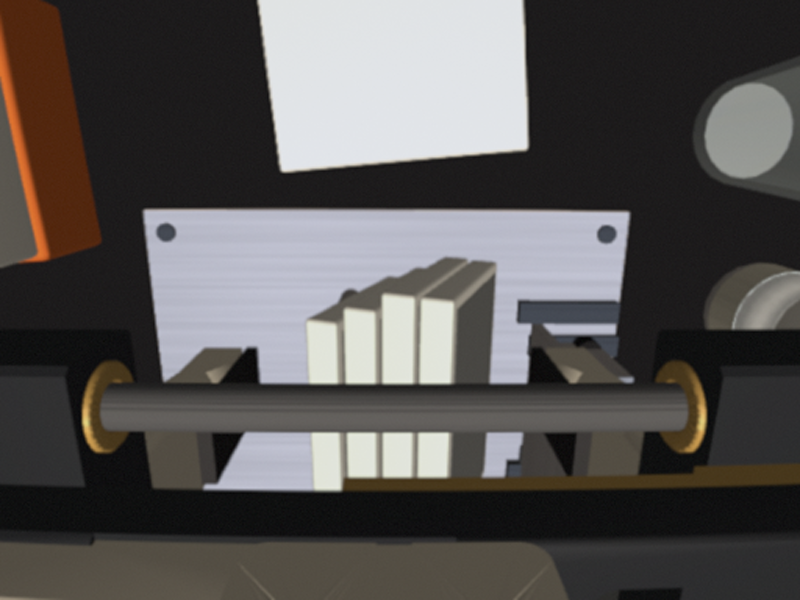

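The wrist view shows the four white edges (308–495, 310–490) between the open fingers (inner faces near 245 and 535), and the lid and reader are clear. I'll descend around the row.

>>> step_arm --pt "0 0 -0.03 0 0.0876" --pt "0 0 -0.055 0 0.0876" --pt "0 0 -0.068 0 0.0876" --pt "0 0 -0.068 0 0.0876"

```text
t: 2.8
eef_pos: [0.623, 0.0193, 0.064]
ee_rot: [3.141, 0.0, -0.058]
force: [-0.7, 0.1, 1.1]
width: 0.088
gripper_force: 0.0
```

```bash
python3 - <<'E'
from h import *
st=arm.get_state(); print(to_s(st["eef_pos"]),st["eef_pos"],"F",S()[1]@st["force"][:2],st["force"]); print(S()[1])
E
```

```text
[ 3.79368881 68.64066179] [0.62302573 0.0192625  0.06401033] F [-0.0327275  -0.65358486] [-0.65053961  0.07101037  1.06763233]
[[-0.0586599  -0.99827803]
 [ 0.99827803 -0.0586599 ]]
```

>>> step_arm --pt "0 -0.004 0 0 0.082" --pt "-0.0005 -0.008 0 0 0.078" --pt "-0.0005 -0.012 0 0 0.074" --pt "-0.001 -0.015 0 0 0.071" --pt "-0.001 -0.018 0 0 0.068" --pt "-0.001 -0.02 0 0 0.066" --pt "-0.0015 -0.022 0 0 0.065" --pt "-0.0015 -0.022 0 0 0.065" --newtons 5

```text
t: 3.6
eef_pos: [0.6212, -0.0035, 0.0635]
ee_rot: [3.141, 0.0, -0.059]
force: [0.1, -1.0, -0.4]
width: 0.0652
gripper_force: 0.0
```

```bash
python3 look.py side s1 185 120 310 270; python3 look.py top t1 215 140 290 228
```

```text
4.0
3.65 [26.4335367  68.28033032] 0.06348739061291972 F stand [ 0.44034701 -0.09985913] -0.31787725147868773
6.818181818181818
3.7 [26.32204616 68.29852313] 0.06347632825497067 F stand [-0.28799244  0.50001971] -0.5084279298932207
```

View pics/s1.png

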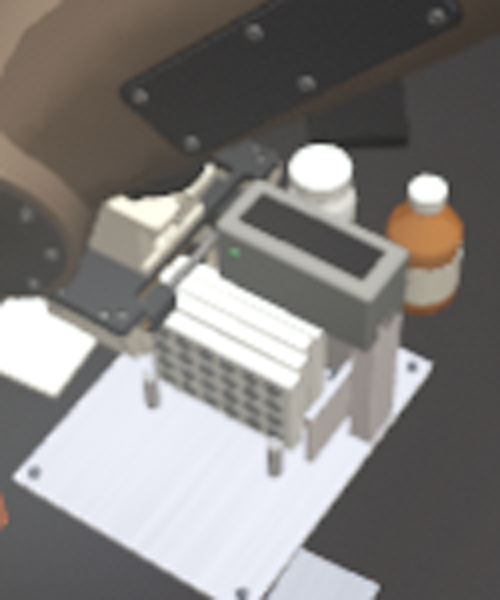

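The row is nearly upright between the fingers (plates at 160–320, 260–440 in the crop). I'll close lightly to a clamp and raise the grip centre a little towards the backstop.

>>> step_arm --pt "0 -0.002 0 0 0.062" --pt "0 -0.004 0 0 0.059" --pt "0 -0.004 0 0 0.054" --pt "0 -0.004 0 0 0.05" --pt "0 -0.004 0 0 0.05" --newtons 8

```text
t: 4.2
eef_pos: [0.6214, -0.0073, 0.0635]
ee_rot: [3.141, 0.0, -0.059]
force: [0.4, -1.0, 0.2]
width: 0.0556
gripper_force: 8.0
```

```bash
python3 - <<'E'
from h import *
st=arm.get_state(); print(to_s(st["eef_pos"]),st["eef_pos"],"F",S()[1]@st["force"][:2],st["force"],st["moment"],st["width"],st["gripper_force"])
E
```

```text
[30.38279805 68.56224451] [ 0.62138773 -0.00727622  0.06354209] F [1.02059785 0.43185062] [ 0.37123881 -1.04417272  0.23979568] [-0.3554753  -0.11123724  0.02744457] 0.05561766506768207 7.998703122138977
```

>>> step_arm --pt "0 -0.001 0 0 0.05" --pt "0 -0.002 0 0 0.05" --pt "0 -0.003 0 0 0.05" --pt "0 -0.004 0 0 0.05" --pt "0 -0.005 0 0 0.05" --pt "0 -0.006 0 0 0.05" --pt "-0.0005 -0.007 0 0 0.05" --pt "-0.0005 -0.008 0 0 0.05" --pt "-0.0005 -0.008 0 0 0.05" --newtons 11

```text
t: 5.1
eef_pos: [0.6208, -0.0154, 0.0636]
ee_rot: [3.141, 0.0, -0.059]
force: [0.3, 0.2, -1.5]
width: 0.0559
gripper_force: 11.0
```

```bash
python3 look.py top t2 220 140 290 228; python3 look.py side s2
```

```text
6.818181818181818
5.15 [38.50462749 68.47132412] 0.06352722955243778 F stand [ 0.11863915 -1.09958943] -0.7718551824013966
1.5625
5.2 [38.51462978 68.4865246 ] 0.06350207530118653 F stand [-0.45245173  0.19536235] -0.9562780647520286
```

View pics/t2.png

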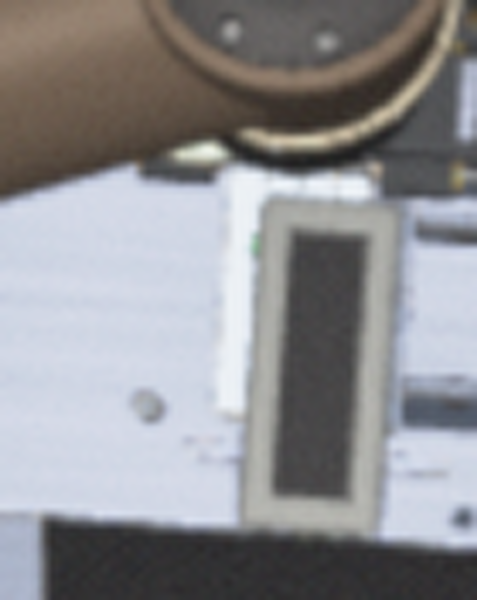

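```bash
python3 - <<'E'
from h import *
f=pickle.load(open("pics/t2.pkl","rb")); s=6.818
P=lambda u,v,z: to_s(onz(f,u/s+219.5,v/s+139.5,z)).round(1)
print(P(228,175,.092),P(217,412,.092),P(239,415,.092))
E
```

```text
[ 9.2 38.2] [ 11.8 -57.9] [ 20.7 -58.5]
```

>>> step_arm --pt "0 -0.001 0 0 0.05" --pt "0 -0.002 0 0 0.05" --pt "0 -0.003 0 0 0.05" --pt "0 -0.004 0 0 0.05" --pt "0 -0.005 0 0 0.05" --pt "-0.0005 -0.006 0 0 0.05" --pt "-0.0005 -0.006 0 0 0.05" --pt "-0.0005 -0.006 0 0 0.05"

```text
t: 6.0
eef_pos: [0.6204, -0.0214, 0.0636]
ee_rot: [3.141, 0.0, -0.059]
force: [0.1, -0.4, -1.6]
width: 0.0557
gripper_force: 11.0
```

```bash
cat > st.py <<'E'
from h import *
st=arm.get_state(); print(st["t"],to_s(st["eef_pos"]).round(2),st["eef_pos"].round(4),"F",(S()[1]@st["force"][:2]).round(2),st["force"][2].round(2),"M",(S()[1]@st["moment"][:2]).round(3),st["moment"][2].round(3),st["width"],st["gripper_force"])
E
python3 st.py
```

```text
6.0 [44.51 68.39] [ 0.6204 -0.0214  0.0636] F [0.42 0.08] -1.61 M [ 0.266 -0.097] 0.011 0.05570768509991631 10.998463332653046
```

>>> step_arm --pt "0 0 0 0 0.06" --pt "0 0 0 0 0.062" --pt "-0.001 0 -0.01 0 0.062" --pt "-0.002 0 -0.02 0 0.062" --pt "-0.0025 0 -0.029 0 0.062" --pt "-0.0025 0 -0.029 0 0.062" --pt "-0.0025 0 -0.029 0 0.055" --pt "-0.0025 0 -0.029 0 0.05" --pt "-0.0025 0 -0.029 0 0.05"

```text
t: 6.9
eef_pos: [0.6179, -0.0211, 0.0345]
ee_rot: [-3.141, -0.0, -0.059]
force: [-0.9, 0.3, -3.0]
width: 0.0559
gripper_force: 11.0
```

```bash
python3 st.py
```

```text
6.9 [44.39 65.87] [ 0.6179 -0.0211  0.0345] F [-0.26 -0.9 ] -3.01 M [ 0.212 -0.021] 0.045 0.055919211916884044 10.999284088611603
```

Clamped low. Now I'll feel for the backstop in small steps.

>>> step_arm --pt "0 -0.0005 0 0 0.05" --pt "0 -0.001 0 0 0.05" --pt "0 -0.0015 0 0 0.05" --pt "0 -0.002 0 0 0.05" --pt "0 -0.002 0 0 0.05"

```text
t: 7.4
eef_pos: [0.6179, -0.0232, 0.0346]
ee_rot: [-3.142, -0.0, -0.059]
force: [0.5, -1.0, -2.7]
width: 0.0559
gripper_force: 11.0
```

>>> step_arm --pt "0 -0.0005 0 0 0.05" --pt "0 -0.001 0 0 0.05" --pt "0 -0.0015 0 0 0.05" --pt "0 -0.0015 0 0 0.05"

```text
t: 7.8
eef_pos: [0.6179, -0.0248, 0.0345]
ee_rot: [3.142, 0.0, -0.059]
force: [-0.2, 0.2, -3.3]
width: 0.0562
gripper_force: 11.0
```

```bash
python3 st.py
```

```text
7.8 [48.04 66.08] [ 0.6179 -0.0248  0.0345] F [-0.22 -0.24] -3.26 M [ 0.183 -0.054] 0.014 0.05615365800667508 10.999312698841095
```

>>> step_arm --pt "0 -0.0005 0 0 0.05" --pt "0 -0.001 0 0 0.05" --pt "0 -0.001 0 0 0.05"

```text
t: 8.1
eef_pos: [0.6179, -0.0257, 0.0346]
ee_rot: [3.142, 0.0, -0.059]
force: [-0.3, 0.2, -2.5]
width: 0.056
gripper_force: 11.0
```

>>> step_arm --pt "0 -0.0005 0 0 0.05" --pt "0 -0.001 0 0 0.05" --pt "0 -0.001 0 0 0.05"

```text
t: 8.4
eef_pos: [0.6179, -0.0267, 0.0345]
ee_rot: [3.142, 0.0, -0.059]
force: [0.4, -0.4, -3.0]
width: 0.0557
gripper_force: 11.0
```

>>> step_arm --pt "0 -0.0005 0 0 0.05" --pt "0 -0.001 0 0 0.05" --pt "0 -0.001 0 0 0.05"

```text
t: 8.7
eef_pos: [0.6179, -0.0278, 0.0345]
ee_rot: [3.142, 0.0, -0.059]
force: [-0.8, -0.6, -3.3]
width: 0.056
gripper_force: 11.0
```

>>> step_arm --pt "0 -0.0005 0 0 0.05" --pt "0 -0.001 0 0 0.05" --pt "0 -0.001 0 0 0.05"

```text
t: 9.0
eef_pos: [0.6179, -0.0286, 0.0346]
ee_rot: [-3.141, -0.0, -0.059]
force: [0.1, 1.2, -4.0]
width: 0.0558
gripper_force: 11.0
```

>>> step_arm --pt "0 -0.0005 0 0 0.05" --pt "0 -0.001 0 0 0.05" --pt "0 -0.001 0 0 0.05"

```text
t: 9.3
eef_pos: [0.6181, -0.0292, 0.0346]
ee_rot: [-3.141, -0.0, -0.059]
force: [-0.0, 4.1, -2.3]
width: 0.0561
gripper_force: 11.0
```

>>> step_arm --pt "0 -0.0005 0 0 0.05" --pt "0 -0.0005 0 0 0.05"

```text
t: 9.5
eef_pos: [0.6182, -0.0292, 0.0347]
ee_rot: [-3.141, -0.001, -0.059]
force: [0.3, 7.4, -2.6]
width: 0.0561
gripper_force: 11.0
```

>>> step_arm --pt "0 -0.0005 0 0 0.05" --pt "0 -0.0005 0 0 0.05"

```text
t: 9.7
eef_pos: [0.6183, -0.0293, 0.0346]
ee_rot: [-3.14, -0.001, -0.059]
force: [0.0, 9.9, -2.4]
width: 0.0558
gripper_force: 11.0
```

>>> step_arm --pt "0 0.0008 0 0 0.05" --pt "0 0.0008 0 0 0.05" --pt "0 0.0008 0 0 0.058" --pt "0 0.0008 0 0 0.064" --pt "0 0.0008 0 0 0.064" --pt "0.01 0.0002 0 0 0.064" --pt "0.02 -0.0002 0 0 0.064" --pt "0.032 -0.001 0 0 0.064" --pt "0.032 -0.001 0 0 0.04" --pt "0.032 -0.001 0 0 0.014" --pt "0.032 -0.001 0 0 0.014"

```text
t: 10.8
eef_pos: [0.6496, -0.0318, 0.0343]
ee_rot: [3.141, 0.001, -0.059]
force: [0.2, -1.0, 0.6]
width: 0.0451
gripper_force: 0.0
```

```bash
python3 st.py; python3 look.py top t3 220 140 290 228; python3 look.py side s3 185 120 310 270
python3 -c "
import cv2,numpy as np
a=cv2.imread('pics/s3.png');b=cv2.imread('pics/t3.png')
b=cv2.resize(b,(300,377));a=cv2.resize(a,(500,600));c=np.zeros((600,800,3),np.uint8);c[:,:500]=a;c[:377,500:]=b;cv2.imwrite('pics/c3.png',c)"
```

```text
10.8 [53.19 98.17] [ 0.6496 -0.0318  0.0343] F [1.   0.25] 0.64 M [ 0.041 -0.003] 0.023 0.04507587153213654 0.0
6.818181818181818
10.85 [53.14807669 98.12196259] 0.03438783277709084 F stand [-0.21645623 -0.08023011] -1.1922257427417384
4.0
10.9 [53.09741266 98.1577188 ] 0.03450740258591738 F stand [-0.25820564  1.15752511] -0.11608792870060819
```

View pics/c3.png

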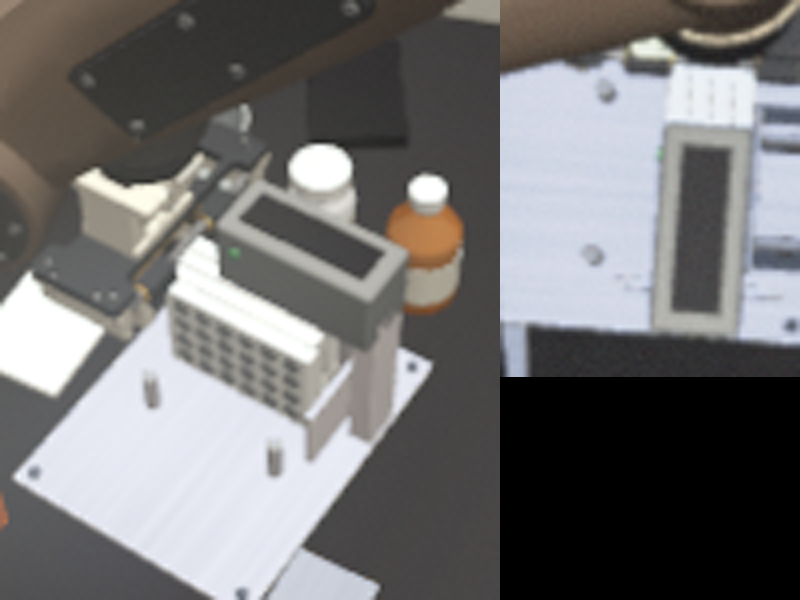

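The plates stand upright against the backstop, at crop 170–350, 240–420. Next I'll close the fingers to about 14 mm and push the ends to the fence.

>>> step_arm --pt "0 0 0 0 0.014" --pt "0 0 0 0 0.014" --pt "-0.003 0 0 0 0.014" --pt "-0.006 0.0005 0 0 0.014" --pt "-0.008 0.0005 0 0 0.014" --pt "-0.01 0.0005 0 0 0.014" --pt "-0.012 0.001 0 0 0.014" --pt "-0.014 0.001 0 0 0.014" --pt "-0.016 0.001 0 0 0.014" --pt "-0.018 0.001 0 0 0.014" --pt "-0.019 0.001 0 0 0.014" --pt "-0.019 0.001 0 0 0.014"

```text
t: 12.1
eef_pos: [0.6309, -0.0306, 0.0347]
ee_rot: [-3.141, -0.0, -0.059]
force: [0.8, 1.2, 1.0]
width: 0.0141
gripper_force: 0.6
```

```bash
python3 st.py
```

```text
12.1 [53.07 79.43] [ 0.6309 -0.0306  0.0347] F [-1.22  0.71] 1.01 M [0.456 0.234] -0.049 0.014105382281387054 0.6411240074521629
```

>>> step_arm --pt "-0.001 0 0 0 0.014" --pt "-0.002 0 0 0 0.014" --pt "-0.003 0 0 0 0.014" --pt "-0.004 0 0 0 0.014" --pt "-0.005 0.0005 0 0 0.014" --pt "-0.006 0.0005 0 0 0.014" --pt "-0.007 0.0005 0 0 0.014" --pt "-0.008 0.0005 0 0 0.014" --pt "-0.008 0.0005 0 0 0.014"

```text
t: 13.0
eef_pos: [0.6228, -0.0302, 0.0346]
ee_rot: [3.142, 0.0, -0.059]
force: [1.7, -0.2, 0.9]
width: 0.0139
gripper_force: 1.0
```

>>> step_arm --pt "-0.0005 0 0 0 0.014" --pt "-0.001 0 0 0 0.014" --pt "-0.001 0 0 0 0.014"

```text
t: 13.3
eef_pos: [0.6219, -0.0302, 0.0346]
ee_rot: [-3.142, -0.0, -0.059]
force: [1.6, 0.8, 1.5]
width: 0.014
gripper_force: 1.2
```

>>> step_arm --pt "-0.0005 0 0 0 0.014" --pt "-0.001 0 0 0 0.014" --pt "-0.001 0 0 0 0.014"

```text
t: 13.6
eef_pos: [0.6213, -0.0301, 0.0346]
ee_rot: [-3.141, -0.001, -0.059]
force: [5.2, 0.6, 0.1]
width: 0.0139
gripper_force: 2.2
```

```bash
python3 st.py
```

```text
13.6 [53.2  69.77] [ 0.6213 -0.0301  0.0346] F [-0.91  5.15] 0.08 M [1.393 0.171] -0.076 0.013932121304926067 2.1835967124206945
```

>>> step_arm --pt "-0.0005 0 0 0 0.014" --pt "-0.0005 0 0 0 0.014" --pt "-0.0005 0 0 0 0.014"

```text
t: 13.9
eef_pos: [0.6213, -0.0301, 0.0348]
ee_rot: [-3.141, -0.002, -0.059]
force: [5.7, -0.7, -0.1]
width: 0.0143
gripper_force: 2.9
```

```bash
python3 st.py; python3 look.py side s4 185 120 310 270 >/dev/null; python3 look.py top t4 220 140 290 228
```

```text
13.9 [53.16 69.82] [ 0.6213 -0.0301  0.0348] F [0.36 5.76] -0.07 M [1.939 0.145] -0.092 0.014266352124052131 2.920058785041846
6.818181818181818
14.0 [53.15059282 69.82312832] 0.03479168375342047 F stand [-0.05769205  5.76809193] -1.1192454663382219
```

View pics/s4.png

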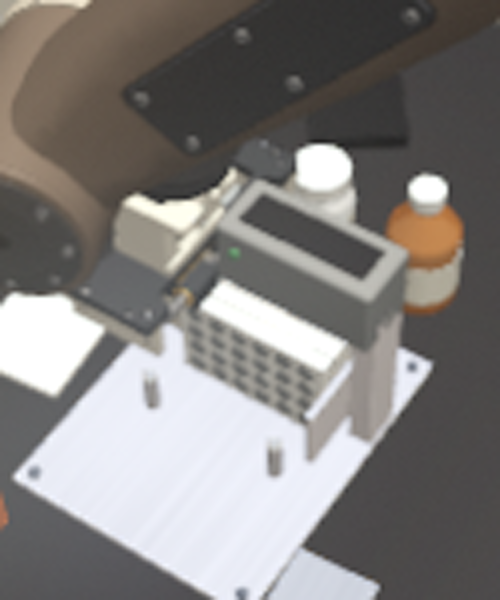

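>>> step_arm --pt "0.002 0 0 0 0.014" --pt "0.012 0 0 0 0.014" --pt "0.03 -0.001 0 0 0.014" --pt "0.03 -0.001 0.05 0 0.014" --pt "0.03 -0.001 0.1 0 0.0876" --pt "0.03 -0.001 0.15 0 0.0876" --pt "0.03 -0.001 0.19 0 0.0876" --pt "0 -0.001 0.2 0 0.0876" --pt "-0.035 -0.001 0.2 0 0.0876" --pt "-0.045 -0.001 0.2 0 0.0876" --pt "-0.045 -0.001 0.2 0 0.0876"

```text
t: 15.1
eef_pos: [0.5741, -0.0313, 0.235]
ee_rot: [-3.141, 0.0, -0.059]
force: [0.8, -0.3, 0.7]
width: 0.0644
gripper_force: 0.0
```

```bash
python3 look.py wrist w5; python3 look.py top t5 220 140 290 228; python3 look.py side s5 185 120 310 270
```

```text
1.5625
15.15 [57.00871181 23.80954304] 0.23477000882918125 F stand [0.45729136 0.13166542] -0.30093172114050815
6.818181818181818
15.2 [56.95035563 24.40968541] 0.23450544597557446 F stand [ 0.255853   -0.30372411] -0.5213222110435716
4.0
15.25 [56.88974462 24.66347342] 0.23422650785663196 F stand [-0.44123104 -0.02194984] 0.34727307358745246
```

View pics/w5.png

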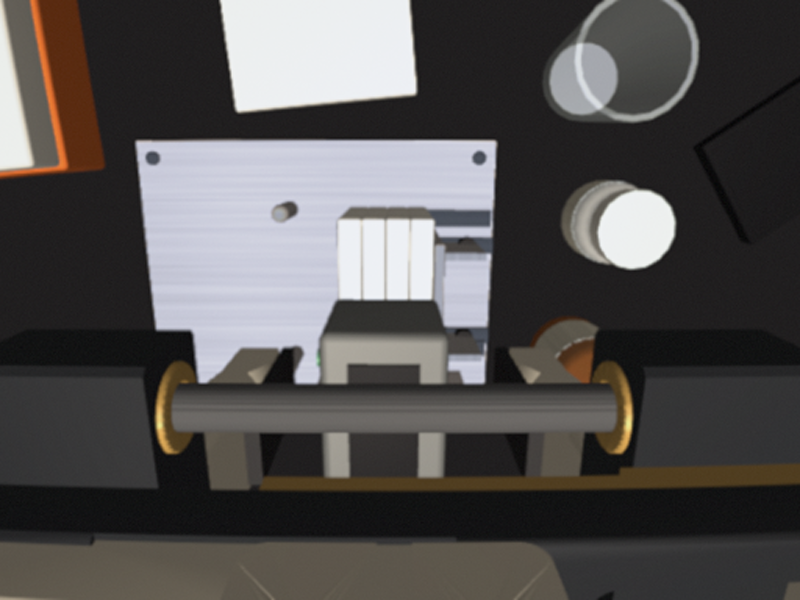

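The wrist view shows the four plates tight (338–435, 218–300), with ends in line at row 218 and plate 4 touching the backstop sheet at column 436. Next I'll check squareness by numbers.

```bash
python3 - <<'E'
from h import *
f=pickle.load(open("pics/w5.pkl","rb")); g=cv2.cvtColor(f["color"],cv2.COLOR_BGR2GRAY).astype(float)
def line(u0,u1,rows,z,sgn):
    pts=[]
    for v in rows:
        d=np.diff(cv2.GaussianBlur(g,(3,3),0)[v,u0:u1])*sgn; d=np.clip(d,0,None); i=d.argmax(); w=d[max(0,i-2):i+3]
        pts.append(to_s(onz(f,u0+.5+(np.arange(max(0,i-2),max(0,i-2)+len(w))@w)/w.sum(),v,z)))
    p=np.array(pts); k=np.polyfit(p[:,1],p[:,0],1); print("x at y=40: %.1f slope %.4f resid %.2f"%(np.polyval(k,40),k[0],np.std(p[:,0]-np.polyval(k,p[:,1]))),p[[0,-1],1].round(0))
R=range(143,189)
line(208,224,R,.092,1)   # front edge
for c in (231,246,262): line(c-4,c+5,R,.092,-1)
line(272,284,range(143,155),.092,-1)
line(278,292,range(162,190),.098,-1) # sheet far edge
for k in ("w5",):
    for u in (345,372,398,425):
        c=int(u/1.5625); d=np.diff(g[128:150,c]); print(u, to_s(onz(f,c,128.5+d.argmax(),.092)).round(1))
print([g[170,205:295].astype(int)], [int(x) for x in g[150,205:295]])
# base-plate edges for reference
line(88,104,range(100,200),.006,1)
E
```

```text
x at y=40: 25.2 slope 0.0096 resid 0.26 [55. 13.]
x at y=40: 37.3 slope 0.0103 resid 0.04 [55. 13.]
x at y=40: 51.1 slope 0.0048 resid 0.00 [55. 14.]
x at y=40: 65.0 slope 0.0159 resid 0.11 [55. 14.]
x at y=40: 80.1 slope -0.0151 resid 0.27 [55. 45.]
 ** On entry to DLASCL parameter number  4 had an illegal value
 ** On entry to DLASCL parameter number  4 had an illegal value
 ** On entry to DLASCL parameter number  4 had an illegal value
 ** On entry to DLASCL parameter number  4 had an illegal value
 ** On entry to DLASCL parameter number  5 had an illegal value
 ** On entry to DLASCL parameter number  4 had an illegal value<stdin>:7: RuntimeWarning: invalid value encountered in scalar divide
Traceback (most recent call last):
numpy.linalg.LinAlgError: SVD did not converge in Linear Least Squares
```

```bash
python3 - <<'E'
from h import *
f=pickle.load(open("pics/w5.pkl","rb")); g=cv2.GaussianBlur(cv2.cvtColor(f["color"],cv2.COLOR_BGR2GRAY).astype(float),(3,3),0)
def fit(name,pix,z,ax):
    p=np.array([to_s(onz(f,u,v,z)) for u,v in pix]); a,b=(1,0) if ax=='x' else (0,1)
    for _ in range(3):
        k=np.polyfit(p[:,a],p[:,b],1); r=p[:,b]-np.polyval(k,p[:,a]); p=p[abs(r)<2*r.std()+.05]
    print(name,"pos %.1f slope %.4f res %.2f"%(np.polyval(k,40 if ax=='x' else 50),k[0],r.std()))
def col(u0,u1,rows,s):
    o=[]
    for v in rows:
        d=np.clip(np.diff(g[v,u0:u1])*s,0,None)
        if d.max()>5: i=d.argmax(); j=np.arange(max(i-2,0),min(i+3,len(d))); o.append((u0+.5+j@d[j]/d[j].sum(),v))
    return o
def row(v0,v1,cols,s):
    return [(v,u) for u,v in []]+[(c,v0+.5+np.average(np.arange(max(i-2,0),min(i+3,len(d))),weights=d[max(i-2,0):i+3])) for c in cols for d in [np.clip(np.diff(g[v0:v1,c])*s,0,None)] for i in [d.argmax()]]
fit("base left",col(80,108,range(95,205),1),.006,'x')
fit("base right",col(305,325,range(95,135),-1),.006,'x')
fit("base top(y)",row(80,100,range(95,305),1),.006,'y')
fit("front",col(208,224,range(143,188),1),.092,'x')
fit("back",col(272,284,range(143,155),-1),.092,'x')
fit("ends",row(132,148,range(222,276),1),.092,'y')
for v in (148,165,172,180): print([int(x) for x in g[v,270:296]])
E
```

```text
base left pos -129.5 slope 0.0041 res 0.09
base right pos 130.2 slope -0.0003 res 0.12
base top(y) pos 105.2 slope -0.0031 res 0.12
front pos 25.2 slope 0.0104 res 0.26
back pos 80.1 slope -0.0151 res 0.27
ends pos 58.0 slope -0.0028 res 0.07
[240, 240, 240, 240, 240, 238, 222, 182, 150, 157, 185, 202, 206, 207, 207, 207, 207, 207, 207, 207, 207, 207, 207, 207, 207, 207]
[239, 239, 240, 240, 240, 237, 216, 179, 161, 165, 169, 169, 167, 161, 157, 161, 167, 169, 168, 168, 169, 172, 174, 173, 170, 169]
[239, 239, 239, 240, 240, 236, 215, 176, 155, 160, 168, 169, 167, 165, 170, 186, 200, 204, 204, 204, 204, 204, 204, 204, 204, 204]
[240, 240, 240, 240, 239, 229, 199, 163, 153, 162, 168, 168, 171, 181, 195, 204, 207, 207, 207, 207, 207, 207, 207, 207, 207, 207]
```

```bash
python3 - <<'E'
from h import *
fs=[pickle.load(open(f"pics/{k}.pkl","rb")) for k in("s5",)]+[arm.grab_frame("side") for _ in range(4)]
f=fs[0]; g=np.mean([cv2.cvtColor(q["color"],cv2.COLOR_BGR2GRAY).astype(float) for q in fs],0)
def fit(name,c0,v0,c1,v1,z,s,h=4,ref='x'):
    o=[]
    for c in range(c0,c1+1):
        v=v0+(v1-v0)*(c-c0)/(c1-c0); a=int(round(v))-h; d=np.clip(np.diff(g[a:a+2*h+1,c])*s,0,None)
        if d.max()<4: continue
        i=d.argmax(); j=np.arange(max(i-1,0),min(i+2,len(d))); o.append(to_s(onz(f,c,a+.5+j@d[j]/d[j].sum(),z)))
    p=np.array(o); a,b=(1,0) if ref=='x' else (0,1)
    for _ in range(4):
        k=np.polyfit(p[:,a],p[:,b],1); r=p[:,b]-np.polyval(k,p[:,a]); p=p[abs(r)<2*r.std()+.05]
    print(name,"at0 %.1f slope %.4f res %.2f n%d"%(k[1],k[0],r.std(),len(p)),"range",p[:,a].min().round(),p[:,a].max().round())
fit("base front edge",192,242,240,267,.006,-1)
fit("plate1 top front",237,198,266,210.5,.092,-1)
fit("plate1 foot",234,211,259,224,.006,1)
c=245; print([int(x) for x in g[190:226,c]]); c=258; print([int(x) for x in g[195:232,c]])
E
```

```text
base front edge at0 -132.7 slope 0.0029 res 0.19 n43 range -79.0 86.0
plate1 top front at0 20.9 slope 0.0025 res 0.55 n27 range -67.0 26.0
plate1 foot at0 24.8 slope 0.0045 res 0.40 n25 range -48.0 45.0
[94, 95, 191, 232, 246, 250, 251, 237, 243, 250, 250, 249, 210, 147, 121, 101, 128, 129, 106, 96, 124, 121, 101, 101, 131, 122, 99, 116, 166, 211, 224, 224, 225, 225, 224, 223]
[91, 90, 90, 112, 204, 243, 251, 251, 251, 244, 247, 251, 252, 239, 190, 143, 138, 136, 144, 144, 137, 135, 143, 141, 134, 135, 143, 139, 129, 140, 170, 212, 225, 225, 225, 225, 226]
```

```bash
python3 -c "
from station import arm
print(arm.job_done())"
```

```text
the job is handed in; nothing more can be done
None
```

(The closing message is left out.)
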